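# Close, pin and squeeze a hinged embedding mould

## Task

The stem sample already stands in the open embedding mould: swing the hinged half fully shut, then take the locking pin from the tool block and slide it down through the aligned holes of the lugs until its head sits flush on top. Let go of the pin, then take the two closed halves between the fingers from above, across the cavity, squeeze them firmly together and finish while still holding them so, ready for casting. Do not knock the sample over, and leave the ejector and the other things on the bench where they are.

Things in the scene. Friction and masses are not known exactly. Their poses are not given: they have to be found in the camera images.
- mould: Two-part aluminium casting mould on a steel base plate (150 x 100 x 8 mm) fixed to the bench. Origin: centre of the plate's underside, below mid-cavity. x: along the mould from hinge to lugs; y: to the fixed half; z up. Shut, it spans x -35..35, y -20..20, up to z 58 mm; the halves meet at y = 0. Cavity 30 (x) by 26 mm (y), open on top.
- fixed_half: The half bolted to the base plate, on the +y side; outer wall in the plane y = 20 mm of the mould, 8..58 mm high. A bolting flange runs along its foot (to y = 36 mm, 15 mm high, screw heads to 19 mm). Origin and axes as mould.
- swing_half: The half that swings on the hinge, aluminium, 0.16 kg. Its frame coincides with that of mould when shut and turns with the half: outer wall at its own y = -20 mm (9.5..58 mm high, 70 mm long, x -35..35 mm), hinge axis at its own x = -45 mm, y = 0.
- gate (a joint): Opening angle of the swinging half in rad: 0 fully shut against the fixed half, up to 1.4 open; it starts 0.5 to 1.2 open. Seen from above it opens clockwise (free end towards -y of the mould). Light friction (about 0.05 N m): it stays where it is left, with no spring.
- hinge_axis (a point): Point on the vertical hinge axis, at mould x = -45 mm, y = 0, z = 58 mm.
- push_point (a point): Middle of the height of the swinging half's outer wall, 70 mm from the hinge axis, 34 mm high; the outward direction is the -y axis of swing_half.
- lug_hole (a point): Centre of the mouth of the hole in the top lug, at mould x 47, y 0, z 58 mm. Three lugs 24 x 22 mm overlap at the +x end (x 35..59 mm): top (z 44.5..58, flush with the mould's top) and bottom (12..26.5) on the fixed half, middle (27.5..43.5) on the swinging half. When shut their vertical 10.2 mm holes, chamfered at the mouth, line up.
- cavity (a point): Centre of the cavity floor, on the base plate (8 mm above the bench).
- stub: Stem sample on its stub, loose in the cavity: aluminium disc 20 mm in diameter, 8 mm high, with a 7 mm stem standing up to 30 mm; origin at the centre of its underside, z up.
- pin: Steel locking pin, 0.08 kg: shank 8 mm thick, 48 mm long, its last 10 mm tapering to 3 mm; straight knurled head 18 mm in diameter, 32 mm high. Origin at the shank's tip, z up to the head (underside at 48, top at 80 mm). Stands upright in one hole of the block, head resting on it. Home in the mould, the head rests on the top lug, the tip 10 mm above the bench.
- block: White plastic tool block fixed to the bench, 44 mm (x) by 120 mm (y), 54 mm high, with two 10 mm holes through it at y = -30 and +30 mm; origin at the centre of its underside. One hole holds the pin, the other the ejector, either way round.
- ejector: Ejector rod, to be left alone: same 8 mm shank, with a black ball knob 26 mm in diameter, its top 77 mm above the tip (29 mm above the block). Origin at its tip.
- jar: Capped amber jar, 60 mm in diameter, 75 mm high, origin at the centre of its underside. Leave it.
- slide_box: Grey slide box 77 x 102 x 32 mm, origin at the centre of its underside. Leave it.
- dishes: Stack of three culture dishes, 90 mm in diameter, 45 mm high, origin at the centre of its underside. Leave it.
There are look-alikes about, which are no part of the job. What is meant by the pin is not red or turquoise, and is the smaller of those in its own colour.

How it is judged:
On the way, in this order (a step that is already met when the one before it is completed fails the run):
1. the swinging half is fully shut (value of joint gate below 0.02 rad), for 0.2 s.
2. the pin is home through the lugs of the shut mould and let go (value of joint gate below 0.02 rad and z of pin in the frame of mould below 0.0125 m and horizontal distance between pin and lug_hole below 0.004 m and angle between the z axis of pin and the z axis of mould, either way round below 0.08 rad and contact force between the fingers and pin below 0.3 N), for 0.2 s.
At the end, for the whole second after the job is handed in: Half shut (under 0.02 rad); pin upright in the lugs, within 2.5 mm of flush and 4 mm of the hole axis; sample standing within 5 mm of mid-cavity; fingers down both sides of the mould, within 30 mm of its middle along x, pressing each half with over 5 N (value of joint gate below 0.02 rad and z of pin in the frame of mould below 0.0125 m and horizontal distance between pin and lug_hole below 0.004 m and angle between the z axis of pin and the z axis of mould, either way round below 0.08 rad and horizontal distance between stub and cavity below 0.005 m and angle between stub's own z axis and vertical below 0.15 rad and x of the grasp point in the frame of mould between -0.03 and 0.03 m and y of the grasp point in the frame of mould between -0.02 and 0.02 m and z of the grasp point in the frame of mould below 0.068 m and contact force between the fingers and fixed_half above 5 N and contact force between the fingers and swing_half above 5 N); the arm keeps its last pose, push and grip.
It fails at once if the capped jar is pushed away or tipped (distance of jar from where it was at the start of the episode above 0.03 m or angle between jar's own z axis and vertical above 0.4 rad).
It fails at once if the slide box is pushed away or tipped (distance of slide_box from where it was at the start of the episode above 0.03 m or angle between slide_box's own z axis and vertical above 0.4 rad).
It fails at once if the stack of dishes is pushed away or tipped (distance of dishes from where it was at the start of the episode above 0.03 m or angle between dishes's own z axis and vertical above 0.4 rad).
It fails at once if the ejector is pushed away or tipped (distance of ejector from where it was at the start of the episode above 0.03 m or angle between ejector's own z axis and vertical above 0.4 rad).
It also fails if it takes over 61 s, if anything falls off the work surface, if the arm or the gripper's body presses on something with over 40 N, if the wrist force passes 120 N, or if a joint passes its speed limit or range.

## Robot

A 7-joint arm with a two-finger parallel gripper is mounted at the origin on the work surface. World frame = base frame: x ahead of the robot, y to its left, z up, the work surface at z = 0. Lengths are in m, angles in rad, forces in N, time in s.
With the tool pointing down it reaches from about 0.425 to 0.875 m from the base axis. Payload 4.7 kg.
Tool frame: the origin (TCP) lies on the centre line of the jaws, within the pads' length; the fingertips stand 14 mm ahead of it and the grasp point (between the pads) lies 5 mm behind it; z points along the fingers, x is the direction in which the jaws open and shut, and the axes are right-handed (so a half turn about z gives the same grasp; the last joint's range is limited). The gripper opens to 87 mm and grips with 3 to 60 N. Pads are 19 mm wide; open, the fingers measure 117 mm over their backs; the gripper's body (75 mm by 190 mm) begins 51 mm behind the grasp point.
Start: joints at [-1.327, 0.321, -0.07, 1.45, 0.023, 1.371, -0.057], TCP at [0.148, 0.633, 0.237] pointing down, gripper open.
Joint ranges: [-2.86, 2.86], [-0.3, 2.09], [-1.38, 1.24], [0.06, 2.45], [-1.56, 4.7], [0.09, 2.05], [-2.69, 2.69]. Speed limits (rad/s): [2.57, 2.57, 3.14, 3.14, 3.14, 3.14, 3.14].

## Interface

Orientations are given as a rotation vector (axis times angle).
In Python, from bench import ctrl gives the robot as it stands.
- The arm moves only by the tool drive_tool, never from a script. Its argument "rows" is a list that holds one entry, the list of rows, each a list of 5 numbers: the shift along the tool's x, y, z scaled (see below), then the turn about the tool's z scaled (see below), then the closure in counts, from 0 (fully open) to 255 (shut). In form: [[[dx, dy, dz, spin, jaw], ...]]. A call has 1 to 20 rows; each row is the pose to reach, as a shift and turn from the pose commanded when the call began, along the tool's axes at that moment, turning the shorter way round; what a row does not reach only later rows make up. The controller multiplies each number of a shift by 300 mm and each number of a turn by pi rad. A row lasts 1/8 s, in which the tool goes at most 62.5 mm and 10.7 degrees, less where a joint would pass 70% of its speed; a pose out of reach is approached as far as the arm can. A call with a number of a shift or a turn outside -1 to 1 is refused whole. A call with a gripper value outside its range is refused whole. The fingers move at their own pace and stop on an object; "grip_force" is the grip in N (left out, the last holds). Time passes only in rows, so rows that repeat a pose let the fingers close. It gives the time, the measured TCP pose, the force and the opening at its end, in the units of the state.
- ctrl.get_state(): the state, without advancing time (a new reading comes with each control period).
- ctrl.get_image(name): name is "side" or "top" or "wrist"; returns a dict with "img" (480x640x3 uint8, blue, green, red), "camera_matrix" (3x3 intrinsics, pixels), "k1" (the pictures are not rectified: a ray, as slopes to the right and down, at radius r is drawn at 1 + k1 r^2 times it, then the intrinsics apply), "R" (3x3) and "t" (3): a world point X has camera coordinates R X + t. Camera axes: x right, y down, z forward; pixel columns grow to the right and rows downward; lengths in m; the calibration is good to about 2 mm. A picture is of the moment at which its call begins. There is no depth.
- ctrl.close_job(): hands the job in, once; it reports no verdict.
The state is a dict: "time": time; "joint_positions": joint angles; "qd": joint speeds; "joint_torque": joint torques, N m; "position": TCP position; "tool_rot": TCP orientation; "ft_force": force on the tool from outside, world axes, zero at the start; "torque": the same for the moment, N m; "grip_width": opening from 0.0 (shut) to 1.0 (fully open).
Only numpy, scipy, OpenCV 4.12 (cv2) and the standard library are available. Lean on these libraries where they do the work, as an engineer would, in place of code of your own. Each camera call takes 0.05 s, during which the arm holds its last target.

## Working session

There is one attempt and no reset: what is moved stays moved. The work goes in short steps, Python scripts to look and compute and a tool call to move; the robot and the scene stay as the last step left them, time stands still between calls to the robot, and variables do not carry over. Pictures are saved under pics/ and viewed, and the job is handed in when it is done.

Besides the shell and the picture viewer there is one more tool, called after "Emit:" as a command line: name --argument value ..., lists and objects as JSON in quotes. drive_tool: Moves the arm, as the interface text tells. Its arguments: {"type":"object","properties":{"rows":{"type":"array"},"grip_force":{"type":"number"}},"required":["rows"]}

```bash
mkdir -p pics; ls
cat > h.py <<'E'
import numpy as np,cv2
from bench import ctrl
def grab(n,f):
    d=ctrl.get_image(n); cv2.imwrite('pics/'+f+'.png',d['img'])
    np.savez('pics/'+f+'.npz',**{k:np.array(v) for k,v in d.items()}); return d
def load(f): return dict(np.load('pics/'+f+'.npz'))
def proj(d,X):
    X=np.atleast_2d(X); c=X@d['R'].T+d['t']; p=c[:,:2]/c[:,2:]; r2=(p**2).sum(1,keepdims=True)
    p=p*(1+float(d['k1'])*r2); K=d['camera_matrix']; return p@K[:2,:2].T+K[:2,2]
def ray(d,uv):
    K=d['camera_matrix'];q=(np.array(uv,float)-K[:2,2])/[K[0,0],K[1,1]];p=q.copy()
    for _ in range(30): p=q/(1+float(d['k1'])*(p@p))
    R=d['R']; return -R.T@d['t'], R.T@np.r_[p,1]
def at_z(d,uv,z):
    o,v=ray(d,uv); return o+v*(z-o[2])/v[2]
E
python3 - <<'E'
from h import *
for n in('side','top','wrist'):
    d=grab(n,n+'0'); print(n,d['camera_matrix'].tolist(),d['k1'],(-np.array(d['R']).T@d['t']).round(3),np.array(d['R']).round(2).tolist())
s=ctrl.get_state();print({k:np.round(v,3) for k,v in s.items()})
E
```

```text
pics
side [[604.5666625550238, 0.0, 315.5274046207135], [0.0, 604.5666625550238, 236.15844085343738], [0.0, 0.0, 1.0]] 0.012851906816573201 [0.417 0.825 0.697] [[-0.96, -0.27, 0.0], [-0.17, 0.6, -0.78], [0.21, -0.75, -0.63]]
top [[613.0919969009783, 0.0, 323.88785555899796], [0.0, 613.0919969009783, 237.71916238963638], [0.0, 0.0, 1.0]] -0.15710032665033527 [0.465 0.078 1.041] [[0.02, -1.0, 0.02], [-0.99, -0.02, -0.14], [0.14, -0.01, -0.99]]
wrist [[393.71312856574536, 0.0, 325.79354623792796], [0.0, 393.71312856574536, 238.16846473344998], [0.0, 0.0, 1.0]] 0.007637270541914963 [0.076 0.649 0.384] [[0.23, 0.97, -0.0], [0.94, -0.22, 0.27], [0.26, -0.06, -0.96]]
{'time': np.float64(0.15), 'joint_positions': array([-1.327,  0.322, -0.07 ,  1.451,  0.023,  1.371, -0.057]), 'qd': array([ 0.001, -0.003, -0.001, -0.003, -0.002, -0.001,  0.002]), 'joint_torque': array([-0.0000e+00, -4.9179e+01, -4.0500e-01, -3.1288e+01, -6.4000e-02,
        4.0000e-02,  0.0000e+00]), 'position': array([0.148, 0.633, 0.236]), 'tool_rot': array([ 2.461e+00,  1.952e+00, -2.000e-03]), 'ft_force': array([-0.462,  0.089,  0.744]), 'torque': array([-0.004, -0.05 , -0.02 ]), 'grip_width': np.float64(1.001)}
```

View pics/side0.png

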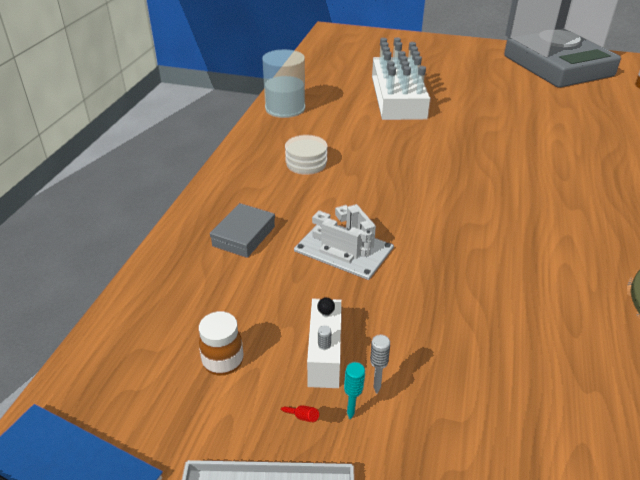

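View pics/top0.png

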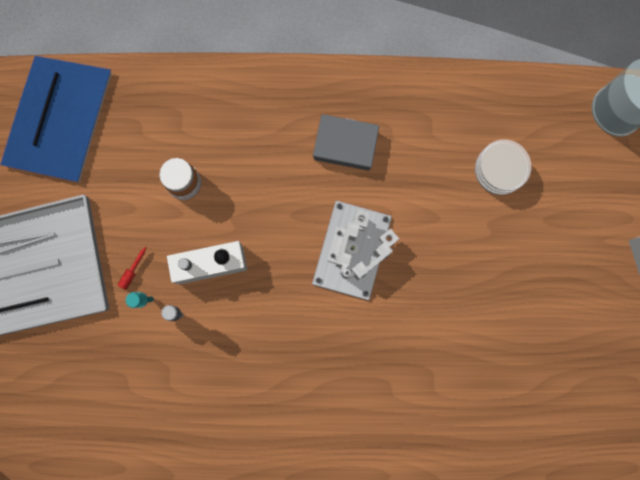

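View pics/wrist0.png

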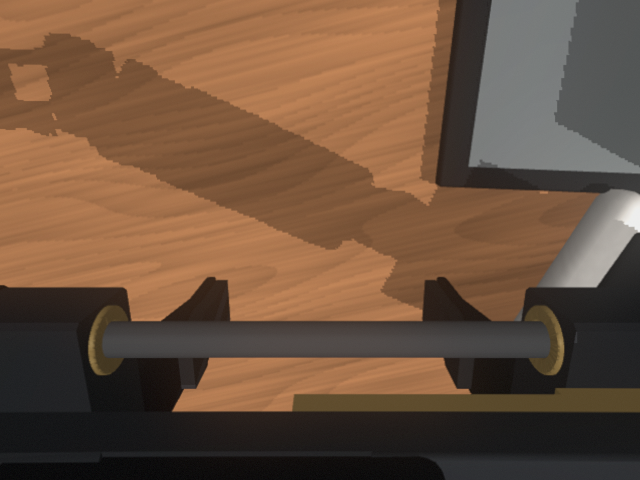

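Run:
```python
from h import *
a=cv2.imread('pics/top0.png');b=cv2.imread('pics/side0.png')
cv2.imwrite('pics/c1.png',cv2.resize(a[195:305,305:405],None,fx=5.4,fy=5.4,interpolation=cv2.INTER_CUBIC))
cv2.imwrite('pics/c2.png',cv2.resize(b[195:285,285:405],None,fx=6,fy=6,interpolation=cv2.INTER_CUBIC))
cv2.imwrite('pics/c3.png',np.hstack([cv2.resize(a[230:330,110:250],None,fx=3,fy=3,interpolation=cv2.INTER_CUBIC),cv2.resize(b[290:430,280:400],(257,300),interpolation=cv2.INTER_CUBIC)]))
```

```text
(no output)
```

View pics/c1.png

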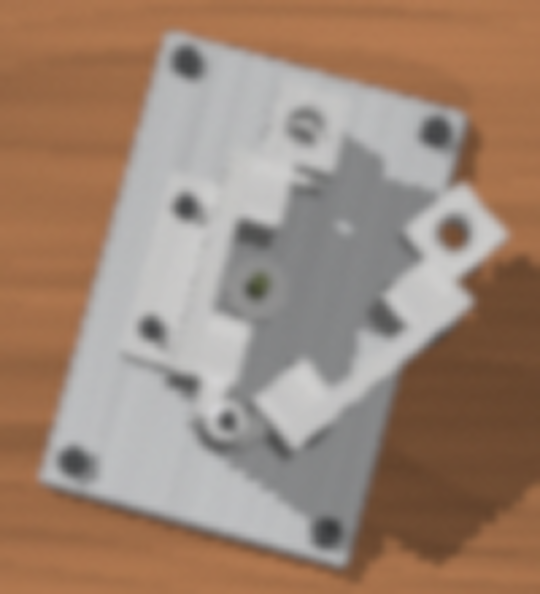

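View pics/c2.png

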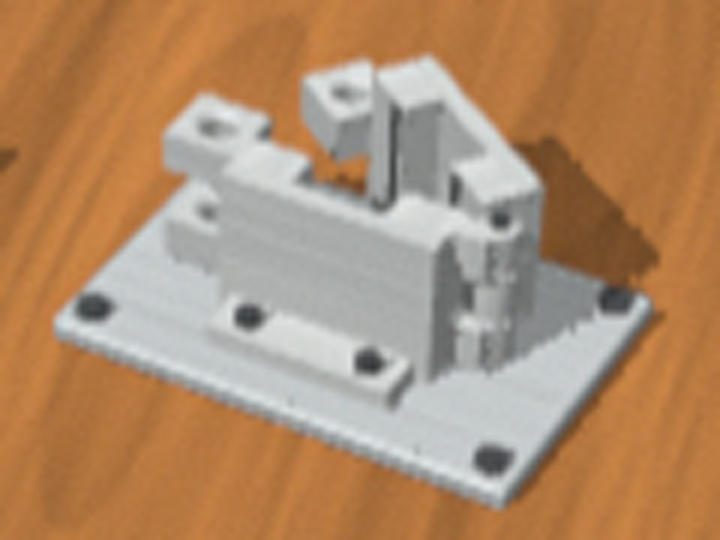

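View pics/c3.png

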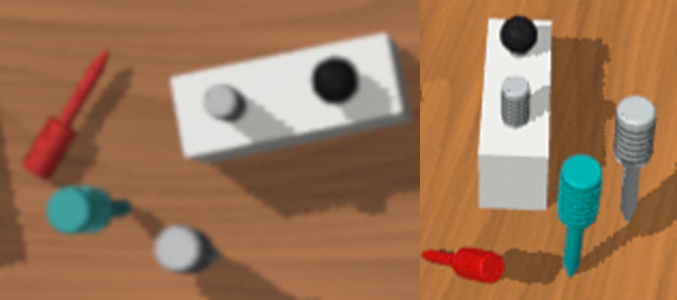

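```bash
cat > fit.py <<'E'
from h import *
from scipy.optimize import least_squares
T=load('top0');S=load('side0')
c=lambda p,s,o:(np.array(p)+.5)/s-.5+o
tp=c([(40,483),(170,30),(468,110),(348,568),(308,125),(228,420)],5.4,(305,195))
tm=np.array([(-75,50,8),(75,50,8),(75,-50,8),(-75,-50,8),(47,0,58),(-45,0,58)])/1e3
sp=c([(505,497),(55,325),(650,297),(215,127),(500,218)],6,(285,195))
sm=np.array([(-75,50,8),(75,50,8),(-75,-50,8),(47,0,58),(-45,0,58)])/1e3
def W(p,m):
    cs,sn=np.cos(p[2]),np.sin(p[2]);return m@np.array([[cs,sn,0],[-sn,cs,0],[0,0,1]])+[p[0],p[1],0]
for nm,use in (('top',(1,0)),('side',(0,1)),('both',(1,1))):
    f=lambda p:np.r_[use[0]*(proj(T,W(p,tm))-tp).ravel(),use[1]*(proj(S,W(p,sm))-sp).ravel()]
    r=least_squares(f,[.45,.0,0]);print(nm,r.x.round(4),f(r.x).round(1).tolist())
p=r.x
h=W(p,tm[5:]);print('hinge',h,'lughole',W(p,tm[4:5]),'cav',W(p,np.array([[0,0,.008]])))
# swing lug hole: middle lug top z=43.5
q=at_z(T,c((455,233),5.4,(305,195)),.0435);v=q-h[0]
q2=at_z(S,c((350,92),6,(285,195)),.0435);v2=q2-h[0]
print('gate',[(p[2]-np.arctan2(a[1],a[0])).round(3) for a in(v,v2)],[np.hypot(*a[:2]) for a in (v,v2)])
# pin: head top z=54+32=.086; ejector centre knob
print('pin top',at_z(T,(184.2,264),.086)[:2],'side',at_z(S,(324.5,331),.086)[:2])
print('knob',at_z(T,(221.5,257),.07)[:2],'side',at_z(S,(326,306),.07)[:2])
print('jar',at_z(T,(177.5,173),.075),'box',at_z(T,(348,138),.032),'dishes',at_z(T,(504,166),.045),'bigpin',at_z(T,(171,313),.09))
E
python3 fit.py
python3 - <<'E'
import cv2
a=cv2.imread('pics/top0.png');b=cv2.imread('pics/side0.png')
import numpy as np
cv2.imwrite('pics/c4.png',np.hstack([cv2.resize(a[235:290,160:250],(490,300),interpolation=cv2.INTER_CUBIC),cv2.resize(b[290:390,300:350],(150,300),interpolation=cv2.INTER_CUBIC)]))
E
```

```text
top [ 0.5908  0.0147 -0.254 ] [-0.0, -0.1, -0.6, -0.4, 0.4, 0.3, 0.2, 0.0, 0.0, 0.3, 0.1, -0.1, 0.0, 0.0, -0.0, 0.0, 0.0, 0.0, 0.0, 0.0, 0.0, 0.0]
side [ 0.592   0.0121 -0.2443] [0.0, -0.0, 0.0, -0.0, 0.0, -0.0, 0.0, -0.0, 0.0, -0.0, 0.0, -0.0, 0.4, -0.6, -0.9, -0.4, 0.5, -0.2, 0.2, 0.1, -0.2, 1.0]
both [ 0.5912  0.0141 -0.251 ] [0.4, -0.2, -0.4, -0.6, 0.6, -0.0, 0.7, -0.3, 0.3, 0.0, 0.5, -0.3, 0.4, 0.3, -0.8, 0.2, 0.8, 0.8, 0.4, 0.7, -0.1, 1.9]
hinge [[0.54761815 0.02524903 0.058     ]] lughole [[0.63673578 0.00240067 0.058     ]] cav [[0.5912083 0.0140732 0.008    ]]
gate [np.float64(0.609), np.float64(0.619)] [np.float64(0.09064156951474596), np.float64(0.09383880726194868)]
pin top [0.55309656 0.28300863] side [0.55456751 0.28568298]
knob [0.56700696 0.22682781] side [0.56858294 0.22421951]
jar [0.70221752 0.30384763 0.075     ] box [0.77925827 0.02502305 0.032     ] dishes [ 0.73367486 -0.24135867  0.045     ] bigpin [0.47590761 0.29974341 0.09      ]
```

View pics/c4.png

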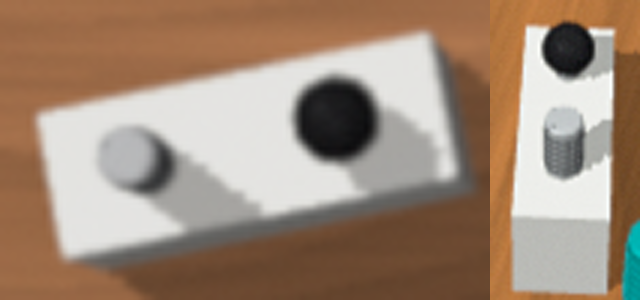

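```bash
cat >> h.py <<'E'
from scipy.spatial.transform import Rotation as Ro
P=np.array([.5912,.0141,-.251])
def mw(x,y,z=0): # mould mm -> world m
    c,s=np.cos(P[2]),np.sin(P[2]);x,y=x/1e3,y/1e3
    return np.array([P[0]+c*x-s*y,P[1]+s*x+c*y,z/1e3])
def wm(X):
    c,s=np.cos(P[2]),np.sin(P[2]);d=np.array(X[:2])-P[:2];return np.array([c*d[0]+s*d[1],-s*d[0]+c*d[1],X[2]])*1e3
def st():
    s=ctrl.get_state();R=Ro.from_rotvec(s['tool_rot']).as_matrix();return s,np.array(s['position']),R
def num(targets,yaw=None): # yaw = tool x direction
    s,p,R=st();a=np.arctan2(R[1,0],R[0,0])
    print('t',round(s['time'],2),'tcp',p.round(4),'mould',wm(p).round(1),'xdir',round(a,4),'F',np.round(s['ft_force'],2),'w',round(s['grip_width']*87,1),'tilt',np.round(R[:,2],3))
    sp=0 if yaw is None else -((yaw-a+np.pi/2)%np.pi-np.pi/2)/np.pi
    for t in targets: print(np.round(R.T@(np.array(t)-p)/.3,4),round(sp,4))
E
python3 - <<'E'
from h import *
num([[.50,.25,.237],mw(-5,-95,150),mw(-5,-95,42)],np.pi/2-.251)
E
```

```text
t 0.15 tcp [0.148  0.6325 0.2357] mould [-582.9  489.   235.7] xdir 1.3411 F [-0.46  0.09  0.74] w 87.0 tilt [-0.    -0.001 -1.   ]
[-0.9744  1.4329 -0.0027] 0.0068
[-1.9867  1.8845  0.2887] 0.0068
[-1.9862  1.8845  0.6487] 0.0068
```

Emit:
drive_tool --rows '[[[-0.34, 0.5, 0, 0.0068, 255], [-0.68, 1.0, 0, 0.0068, 255], [-0.68, 1.0, 0, 0.0068, 255], [-0.68, 1.0, 0, 0.0068, 255], [-0.68, 1.0, 0, 0.0068, 255], [-0.68, 1.0, 0, 0.0068, 255], [-0.68, 1.0, 0, 0.0068, 255]]]' --grip_force 20

```text
time: 1.02
position: [0.3974, 0.3615, 0.2366]
tool_rot: [2.489, 1.913, 0.0]
ft_force: [-0.3, 0.2, -0.0]
grip_width: 0.287
```

Run:
```python
from h import *
num([mw(-5,-95,150),mw(-5,-95,42)],np.pi/2-.251)
```

```text
t 1.02 tcp [0.3974 0.3615 0.2366] mould [-274.   288.4  236.6] xdir 1.3106 F [-0.29  0.17 -0.04] w 25.0 tilt [ 0.001 -0.001 -1.   ]
[-1.2692  0.908   0.2912] -0.0029
[-1.2689  0.9074  0.6512] -0.0029
```

Emit:
drive_tool --rows '[[[-0.16, 0.12, 0, 0, 255], [-0.32, 0.24, 0, 0, 255], [-0.48, 0.36, 0, 0, 255], [-0.64, 0.48, 0.0, 0, 255], [-0.8, 0.6, 0.05, 0, 255], [-0.96, 0.72, 0.1, 0, 255], [-0.96, 0.76, 0.2, 0, 255], [-0.96, 0.76, 0.2, 0, 255]]]'

```text
time: 2.02
position: [0.5416, 0.0308, 0.1742]
tool_rot: [-2.481, -1.924, 0.007]
ft_force: [-0.5, 0.7, 1.1]
grip_width: 0.005
```

Run:
```python
from h import *
num([mw(-5,-95,120),mw(-5,-95,42)],np.pi/2-.251)
```

```text
t 2.02 tcp [0.5416 0.0308 0.1742] mould [-52.2   3.9 174.2] xdir 1.3194 F [-0.46  0.69  1.13] w 0.4 tilt [-0.005 -0.001 -1.   ]
[-0.3291  0.1584  0.1806] -0.0001
[-0.3285  0.1596  0.4406] -0.0001
```

Emit:
drive_tool --rows '[[[-0.16, 0.08, 0, 0, 255], [-0.33, 0.16, 0, 0, 255], [-0.33, 0.16, 0.15, 0, 255], [-0.33, 0.16, 0.3, 0, 255], [-0.33, 0.16, 0.44, 0, 255], [-0.33, 0.16, 0.44, 0, 255], [-0.33, 0.16, 0.44, 0, 255]]]'

```text
time: 2.9
position: [0.5664, -0.0764, 0.0466]
tool_rot: [2.48, 1.927, 0.004]
ft_force: [-0.3, 0.7, 0.6]
grip_width: 0.01
```

Run:
```python
from h import *
num([mw(-5,-75,42),mw(10,-35,42)],np.pi/2-.251)
for n in('side','top'): grab(n,n+'1')
a=cv2.imread('pics/top1.png');b=cv2.imread('pics/side1.png')
cv2.imwrite('pics/d1.png',np.hstack([cv2.resize(a[180:330,290:440],(400,400)),cv2.resize(b[150:290,270:410],(400,400))]))
```

```text
t 2.9 tcp [ 0.5664 -0.0764  0.0466] mould [ -1.5 -93.8  46.6] xdir 1.3214 F [-0.32  0.72  0.6 ] w 0.9 tilt [ 0.003  0.001 -1.   ]
[ 0.0627 -0.0115  0.0154] 0.0005
[0.1959 0.0387 0.0157] 0.0005
```

View pics/d1.png

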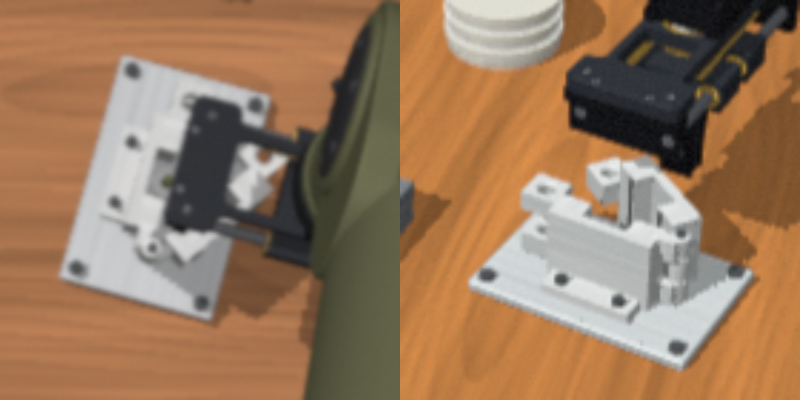

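Emit:
drive_tool --rows '[[[0.03, -0.01, 0.015, 0, 255], [0.06, -0.01, 0.015, 0, 255], [0.08, 0.0, 0.015, 0, 255], [0.1, 0.01, 0.015, 0, 255], [0.12, 0.02, 0.015, 0, 255], [0.14, 0.03, 0.015, 0, 255], [0.16, 0.035, 0.015, 0, 255], [0.175, 0.04, 0.015, 0, 255], [0.18, 0.04, 0.015, 0, 255]]]'

```text
time: 4.12
position: [0.5902, -0.0277, 0.0401]
tool_rot: [-2.482, -1.926, -0.0]
ft_force: [-0.2, -1.4, 0.6]
grip_width: 0.005
```

Run:
```python
from h import *
num([mw(10,-35,42)],np.pi/2-.251)
for n in('side','top'): grab(n,n+'2')
a=cv2.imread('pics/top2.png');b=cv2.imread('pics/side2.png')
cv2.imwrite('pics/d2.png',np.hstack([cv2.resize(a[180:330,290:440],(400,400)),cv2.resize(b[190:290,280:400],(480,400),interpolation=cv2.INTER_CUBIC)])[:, :800])
```

```text
t 4.12 tcp [ 0.5902 -0.0277  0.0401] mould [  9.4 -40.8  40.1] xdir 1.3201 F [-0.23 -1.4   0.62] w 0.5 tilt [ 0.  0. -1.]
[ 0.0192  0.0021 -0.0064] 0.0001
```

View pics/d2.png

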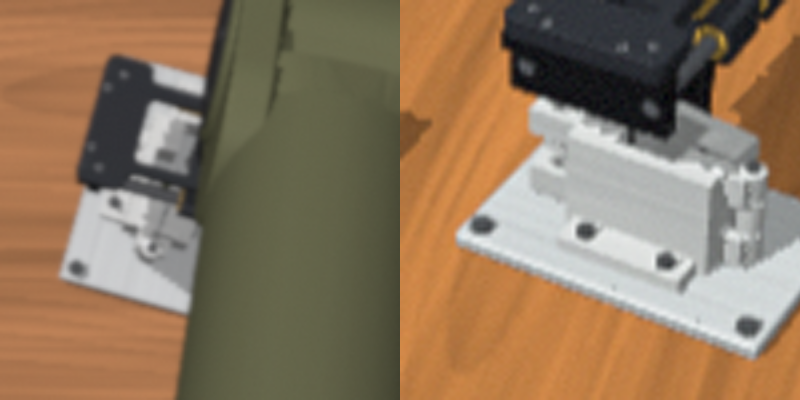

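Emit:
drive_tool --rows '[[[0.01, 0, 0, 0, 255], [0.014, 0, 0, 0, 255], [0.014, 0, 0, 0, 255]]]'

```text
time: 4.6
position: [0.591, -0.0239, 0.0401]
tool_rot: [-2.482, -1.926, -0.0]
ft_force: [0.2, -1.0, -0.4]
grip_width: 0.005
```

Emit:
drive_tool --rows '[[[0.004, 0, 0, 0, 255], [0.007, 0, 0, 0, 255], [0.007, 0, 0, 0, 255]]]'

```text
time: 4.97
position: [0.5916, -0.0219, 0.0401]
tool_rot: [2.482, 1.926, 0.0]
ft_force: [0.1, -0.9, -0.3]
grip_width: 0.003
```

Run:
```python
from h import *
num([mw(10,-35,42)],np.pi/2-.251)
```

```text
t 4.97 tcp [ 0.5916 -0.0219  0.0401] mould [  9.3 -34.8  40.1] xdir 1.3198 F [ 0.09 -0.91 -0.35] w 0.2 tilt [ 0.  0. -1.]
[-0.0006  0.0022 -0.0064] -0.0
```

Emit:
drive_tool --rows '[[[0.005, 0, 0, 0, 255], [0.007, 0, 0, 0, 255], [0.007, 0, 0, 0, 255]]]'

```text
time: 5.35
position: [0.592, -0.0199, 0.0401]
tool_rot: [-2.482, -1.926, -0.0]
ft_force: [-0.2, -1.6, -0.3]
grip_width: 0.008
```

Emit:
drive_tool --rows '[[[0.005, 0, 0, 0, 255], [0.007, 0, 0, 0, 255], [0.007, 0, 0, 0, 255]]]'

```text
time: 5.72
position: [0.5923, -0.0193, 0.04]
tool_rot: [2.482, 1.924, -0.002]
ft_force: [-0.4, -5.7, 1.1]
grip_width: 0.009
```

Run:
```python
from h import *
num([mw(10,-35,42)],np.pi/2-.251)
b=grab('side','side3')['img']
cv2.imwrite('pics/d3.png',cv2.resize(b[190:290,280:400],(720,600),interpolation=cv2.INTER_CUBIC))
```

```text
t 5.72 tcp [ 0.5923 -0.0193  0.04  ] mould [  9.3 -32.   40. ] xdir 1.3188 F [-0.38 -5.71  1.05] w 0.8 tilt [-0.    -0.001 -1.   ]
[-0.0099  0.0022 -0.0065] -0.0003
```

View pics/d3.png

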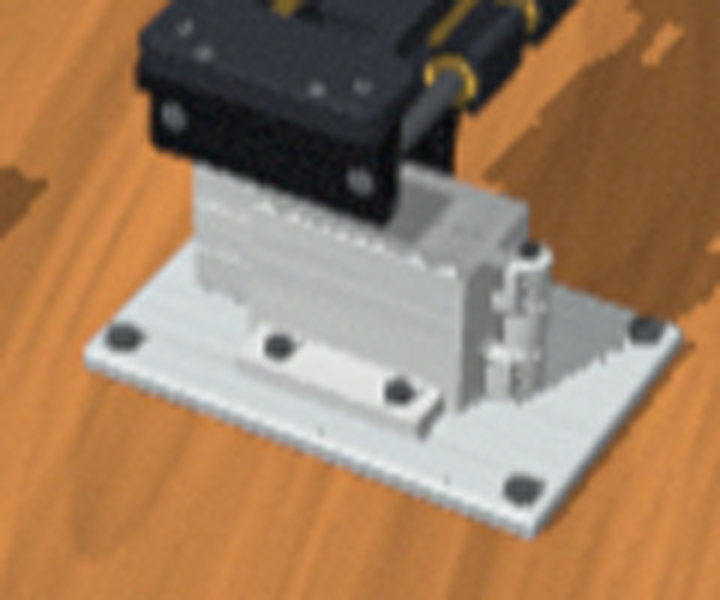

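The halves meet along one line and the force rises at a fixed position, so the half is on its stop. I'll press a bit harder, then back off and lift.

Emit:
drive_tool --rows '[[[0.008, 0, 0, 0, 255], [0.008, 0, 0, 0, 255], [0.008, 0, 0, 0, 255]]]'

```text
time: 6.15
position: [0.5923, -0.0191, 0.04]
tool_rot: [2.483, 1.922, -0.005]
ft_force: [-2.1, -8.8, 2.2]
grip_width: 0.007
```

Emit:
drive_tool --rows '[[[-0.03, 0, 0, 0, 255], [-0.1, 0, -0.1, 0, 255], [-0.1, 0, -0.3, 0, 200], [-0.1, 0, -0.46, 0, 150], [0.1, -0.1, -0.5, 0, 150], [0.3, -0.15, -0.5, 0, 150], [0.5, -0.2, -0.5, 0, 150], [0.7, -0.25, -0.5, 0, 150], [0.9, -0.3, -0.5, 0, 150], [0.9, -0.3, -0.5, 0, 150], [0.9, -0.3, -0.5, 0, 150]]]'

```text
time: 7.52
position: [0.5724, 0.2691, 0.1897]
tool_rot: [-2.48, -1.928, 0.001]
ft_force: [0.1, -1.1, 0.2]
grip_width: 0.409
```

Run:
```python
from h import *
for n in('side','top','wrist'): grab(n,n+'4')
a=cv2.imread('pics/top4.png');b=cv2.imread('pics/side4.png')
cv2.imwrite('pics/d4.png',np.hstack([cv2.resize(a[195:305,305:405],(400,440),interpolation=cv2.INTER_CUBIC),cv2.resize(b[190:300,290:390],(400,440),interpolation=cv2.INTER_CUBIC)]))
num([[.5537,.284,.15],[.5537,.284,.072]],np.pi/2-.251)
```

```text
t 7.67 tcp [0.5735 0.2664 0.1903] mould [-79.8 239.9 190.3] xdir 1.317 F [ 0.44 -0.1  -0.41] w 36.1 tilt [ 0.  0. -1.]
[ 0.0404 -0.0787  0.1343] -0.0009
[ 0.0404 -0.0787  0.3943] -0.0009
```

View pics/d4.png

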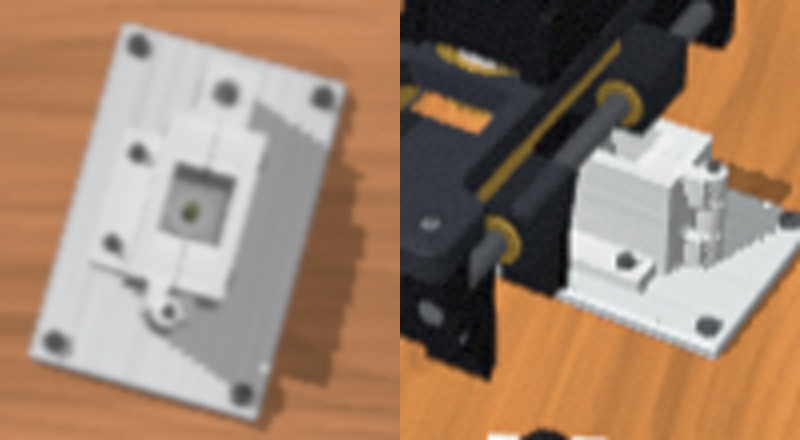

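View pics/wrist4.png

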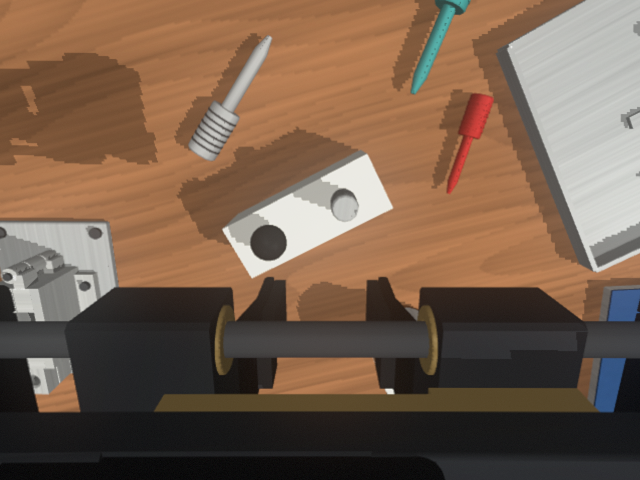

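Run:
```python
from h import *
d=load('wrist4');a=d['img']
cv2.imwrite('pics/d5.png',cv2.resize(a[150:280,210:400],None,fx=4,fy=4,interpolation=cv2.INTER_CUBIC))
for X in([.5537,.284,.086],[.5537,.284,.054],[.5677,.2258,.07]): print(proj(d,X))
print('lug',at_z(load('top4'),(361.5,218),.058))
```

```text
[[344.51273075 207.58086032]]
[[342.48587156 198.93540058]]
[[268.61246649 242.04479508]]
lug [0.63632121 0.00310183 0.058     ]
```

View pics/d5.png

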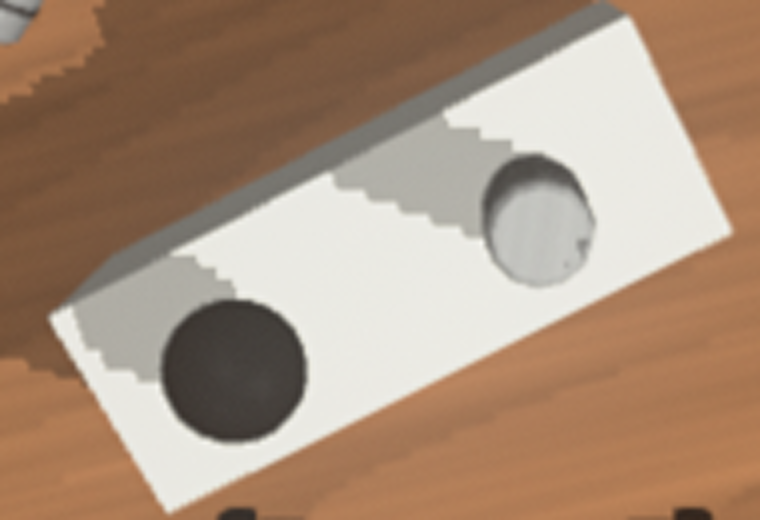

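Emit:
drive_tool --rows '[[[0.04, -0.078, 0, 0, 150], [0.04, -0.078, 0.13, 0, 150], [0.04, -0.078, 0.19, 0, 150], [0.04, -0.078, 0.19, 0, 150], [0.04, -0.078, 0.19, 0, 150]]]'

```text
time: 8.3
position: [0.5545, 0.2853, 0.1343]
tool_rot: [2.483, 1.924, 0.003]
ft_force: [0.0, 0.9, 0.7]
grip_width: 0.411
```

Run:
```python
from h import *
for n in('side','wrist'): grab(n,n+'5')
d=load('side5')
a=d['img'];cv2.imwrite('pics/d6.png',np.hstack([cv2.resize(a[260:400,250:390],(400,400)),cv2.resize(load('wrist5')['img'][100:480,160:540],(400,400))]))
num([[.5537,.284,.072]],np.pi/2-.251)
```

```text
t 8.4 tcp [0.5545 0.2857 0.1345] mould [-103.   253.9  134.5] xdir 1.3189 F [-0.15 -0.18 -0.28] w 35.8 tilt [ 0.002  0.001 -1.   ]
[-0.0064 -0.0014  0.2084] -0.0003
```

View pics/d6.png

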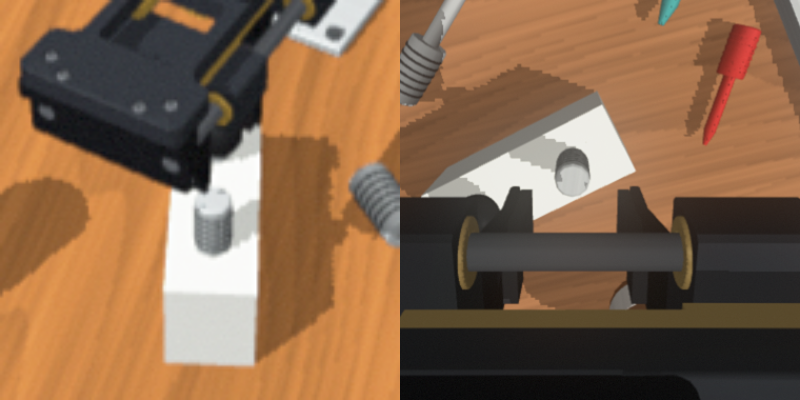

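Emit:
drive_tool --rows '[[[-0.006, -0.001, 0.06, 0, 150], [-0.006, -0.001, 0.12, 0, 150], [-0.006, -0.001, 0.17, 0, 150], [-0.006, -0.001, 0.208, 0, 150], [-0.006, -0.001, 0.208, 0, 150]]]'

```text
time: 9.02
position: [0.5525, 0.2838, 0.0698]
tool_rot: [2.482, 1.926, -0.001]
ft_force: [-0.3, 0.4, 1.0]
grip_width: 0.413
```

Run:
```python
from h import *
for n in('side','wrist'): grab(n,n+'6')
d=load('side6')
a=d['img'];cv2.imwrite('pics/d7.png',np.hstack([cv2.resize(a[260:400,250:390],(400,400)),cv2.resize(load('wrist6')['img'][100:480,160:540],(400,400))]))
num([[.5537,.284,.072]],np.pi/2-.251)
```

```text
t 9.12 tcp [0.5527 0.284  0.0704] mould [-104.3  251.9   70.4] xdir 1.3196 F [-0.98 -0.71  0.58] w 35.9 tilt [ 0. -0. -1.]
[ 0.0008  0.0031 -0.0053] -0.0001
```

View pics/d7.png

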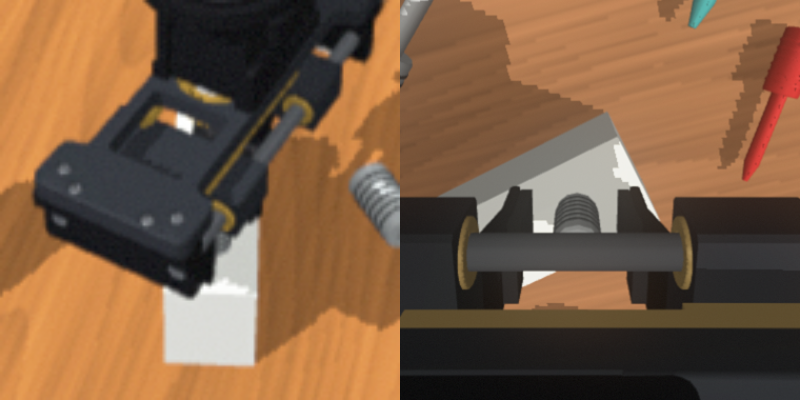

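Emit:
drive_tool --rows '[[[0.001, 0.003, 0, 0, 180], [0.001, 0.003, 0, 0, 255], [0.001, 0.003, 0, 0, 255], [0.001, 0.003, 0, 0, 255], [0.001, 0.003, 0, 0, 255], [0.001, 0.003, 0, 0, 255]]]' --grip_force 30

```text
time: 9.88
position: [0.5537, 0.2841, 0.0708]
tool_rot: [-2.482, -1.926, -0.001]
ft_force: [-0.2, -0.3, 1.3]
grip_width: 0.199
```

Emit:
drive_tool --rows '[[[0, 0, -0.05, 0, 255], [0, 0, -0.12, 0, 255], [0, 0, -0.2, 0, 255], [0, 0, -0.3, 0, 255], [0, 0, -0.3, 0, 255]]]'

```text
time: 10.5
position: [0.5552, 0.2847, 0.1643]
tool_rot: [2.482, 1.925, 0.009]
ft_force: [0.7, 0.1, -1.0]
grip_width: 0.2
```

Run:
```python
from h import *
for n in('side','wrist'): grab(n,n+'7')
d=load('side7')
a=d['img'];cv2.imwrite('pics/d8.png',np.hstack([cv2.resize(a[230:370,250:390],(400,400)),cv2.resize(load('wrist7')['img'][100:480,160:540],(400,400))]))
num([mw(47,0,150)],np.pi/2-.251)
```

```text
t 10.6 tcp [0.5534 0.2839 0.1609] mould [-103.6  252.   160.9] xdir 1.3196 F [-0.82 -0.18 -1.49] w 17.3 tilt [-0.  0. -1.]
[-0.8399  0.5023  0.036 ] -0.0
```

View pics/d8.png

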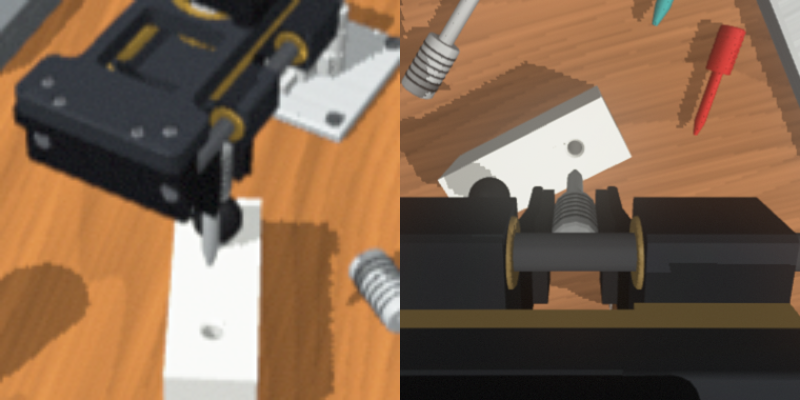

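Emit:
drive_tool --rows '[[[0, 0, -0.06, 0, 255], [-0.12, 0.072, -0.06, 0, 255], [-0.28, 0.168, -0.06, 0, 255], [-0.44, 0.264, -0.06, 0, 255], [-0.6, 0.36, -0.06, 0, 255], [-0.72, 0.43, -0.06, 0, 255], [-0.8, 0.48, -0.0, 0, 255], [-0.84, 0.502, 0.03, 0, 255], [-0.84, 0.502, 0.06, 0, 255], [-0.84, 0.502, 0.06, 0, 255], [-0.84, 0.502, 0.06, 0, 255]]]'

```text
time: 11.98
position: [0.6369, 0.0045, 0.143]
tool_rot: [-2.479, -1.929, -0.001]
ft_force: [-0.1, 0.2, -0.3]
grip_width: 0.2
```

Run:
```python
from h import *
for n in('side','wrist','top'): grab(n,n+'8')
a=load('side8')['img'];cv2.imwrite('pics/d9.png',cv2.resize(a[170:290,270:430],None,fx=5,fy=5,interpolation=cv2.INTER_CUBIC))
cv2.imwrite('pics/d10.png',cv2.resize(load('wrist8')['img'][180:430,230:430],None,fx=2.4,fy=2.4,interpolation=cv2.INTER_CUBIC))
num([mw(47,0,150)],np.pi/2-.251)
```

```text
t 12.12 tcp [0.6371 0.0035 0.1432] mould [ 47.1   1.1 143.2] xdir 1.321 F [ 0.08 -0.5  -1.38] w 17.0 tilt [ 0.001  0.    -1.   ]
[-0.0037 -0.0003 -0.0226] 0.0004
```

View pics/d9.png

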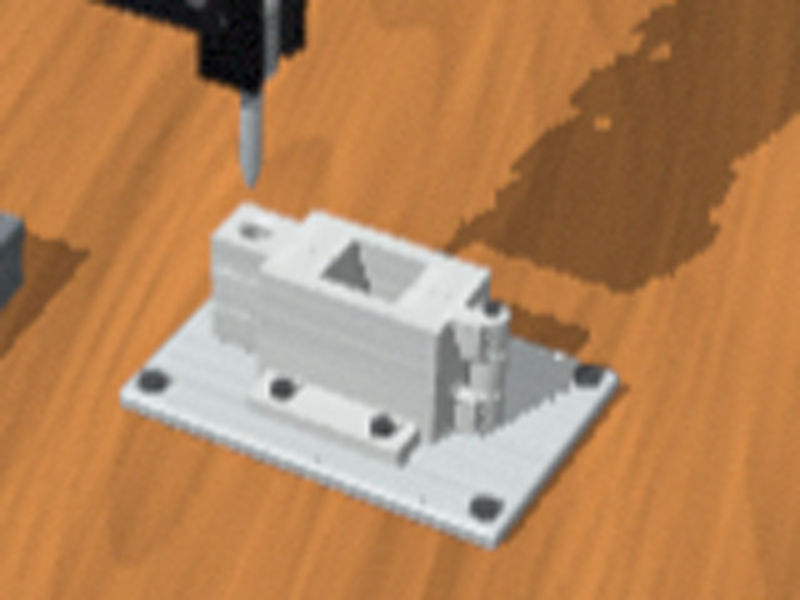

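View pics/d10.png

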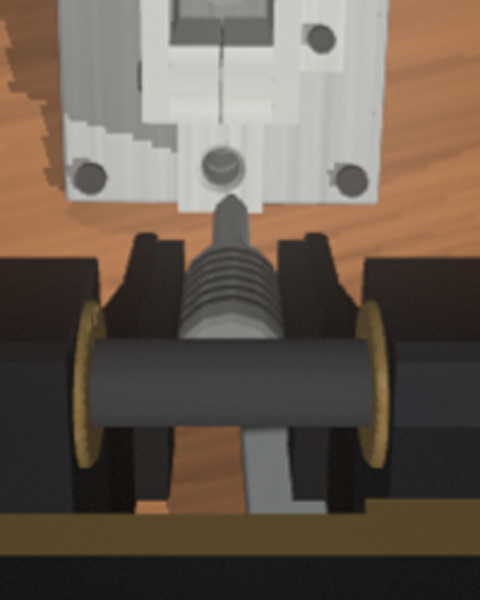

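Run:
```python
from h import *
w=load('wrist8');s=load('side8')
hw=at_z(w,(322.5,249.2),.058);hs=at_z(s,(321.2,216.2),.058)
print('hole',hw,hs,wm(hw),wm(hs))
for z in(.0735,.0785,.0815):
    a=at_z(w,(326.7,261.7),z);b=at_z(s,(320.2,207.2),z);print(z,a,b,'tip-hole mould w',wm(a)-wm(hw),'s',wm(b)-wm(hs))
```

```text
hole [0.63575456 0.00216385 0.058     ] [0.6363097  0.00143659 0.058     ] [46.12303932 -0.49598402 58.        ] [46.84140912 -1.06258076 58.        ]
0.0735 [0.63910315 0.00394731 0.0735    ] [ 0.63957545 -0.00346754  0.0735    ] tip-hole mould w [ 2.80069874  2.55927291 15.5       ] s [ 4.38147411 -3.93933136 15.5       ]
0.0785 [0.63740631 0.00435708 0.0785    ] [0.63778959 0.00317936 0.0785    ] tip-hole mould w [ 1.05524687  2.53474816 20.5       ] s [ 1.0006581   2.05573188 20.5       ]
0.0815 [0.6363882  0.00460294 0.0815    ] [0.63671807 0.00716751 0.0815    ] tip-hole mould w [7.97575001e-03 2.52003331e+00 2.35000000e+01] s [-1.02783151  5.65276982 23.5       ]
```

Emit:
drive_tool --rows '[[[-0.0075, -0.003, 0, 0, 255], [-0.0075, -0.003, 0.02, 0, 255], [-0.0075, -0.003, 0.05, 0, 255], [-0.0075, -0.003, 0.05, 0, 255], [-0.0075, -0.003, 0.05, 0, 255]]]'

```text
time: 12.75
position: [0.6354, 0.0005, 0.1275]
tool_rot: [-2.482, -1.926, 0.0]
ft_force: [0.5, -0.8, -0.4]
grip_width: 0.198
```

Run:
```python
from h import *
for n in('side','wrist'): grab(n,n+'9')
a=cv2.resize(load('side9')['img'][180:240,280:360],(533,400),interpolation=cv2.INTER_CUBIC)
b=cv2.resize(load('wrist9')['img'][230:290,305:345],(267,400),interpolation=cv2.INTER_CUBIC)
cv2.imwrite('pics/d11.png',np.hstack([a,b]))
num([mw(46.2,-1.1,74.8)],np.pi/2-.251)
```

```text
t 12.85 tcp [6.356e-01 6.000e-04 1.278e-01] mould [ 46.4  -2.1 127.8] xdir 1.3196 F [-0.64  0.03 -1.15] w 17.0 tilt [ 0.  0. -1.]
[ 0.0033 -0.0006  0.1767] -0.0001
```

View pics/d11.png

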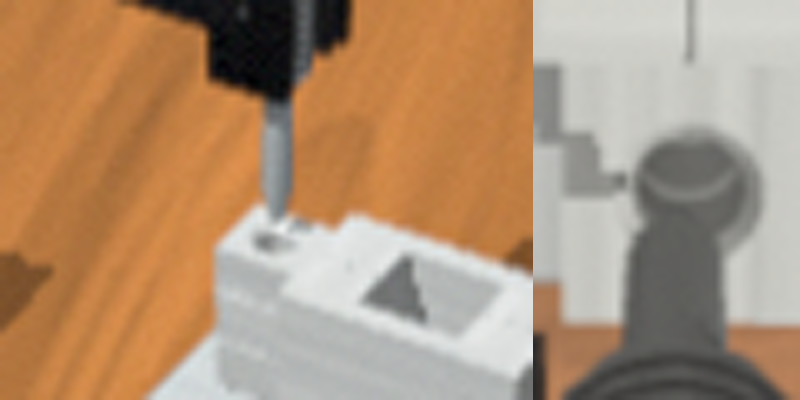

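Run:
```python
from h import *
w=load('wrist9');s=load('side9')
hw=at_z(w,(329.7,258.5),.058);hs=at_z(s,(321.2,216.0),.058)
print('hole',wm(hw),wm(hs))
for z in(.060,.063,.065):
    a=at_z(w,(327.3,261.),z);b=at_z(s,(321.4,212.5),z);print(z,'tip-hole mould w',wm(a)-wm(hw),'s',wm(b)-wm(hs))
num([mw(46.2,-1.1,74.8)],np.pi/2-.251)
```

```text
hole [46.33485443 -0.12323383 58.        ] [47.13155595 -1.5733047  58.        ]
0.06 tip-hole mould w [ 0.85009017 -1.41061856  2.        ] s [ 3.48927657 -6.82958435  2.        ]
0.063 tip-hole mould w [-0.19000072 -1.42527836  5.        ] s [ 1.50660927 -3.29275758  5.        ]
0.065 tip-hole mould w [-0.88339465 -1.43505157  7.        ] s [ 0.18483106 -0.93487307  7.        ]
t 12.85 tcp [6.356e-01 6.000e-04 1.278e-01] mould [ 46.4  -2.1 127.8] xdir 1.3196 F [-0.64  0.03 -1.15] w 17.0 tilt [ 0.  0. -1.]
[ 0.0033 -0.0006  0.1767] -0.0001
```

Emit:
drive_tool --rows '[[[0.004, 0.001, 0, 0, 255], [0.004, 0.001, 0.0, 0, 255], [0.004, 0.001, 0.015, 0, 255], [0.004, 0.001, 0.03, 0, 255], [0.004, 0.001, 0.045, 0, 255], [0.004, 0.001, 0.06, 0, 255], [0.004, 0.001, 0.06, 0, 255]]]'

```text
time: 13.72
position: [0.6356, 0.0017, 0.1091]
tool_rot: [-2.482, -1.925, 0.001]
ft_force: [-0.9, -1.4, -0.1]
grip_width: 0.191
```

Run:
```python
from h import *
for n in('side','wrist'): grab(n,n+'10')
a=cv2.resize(load('side10')['img'][180:240,280:360],(533,400),interpolation=cv2.INTER_CUBIC)
b=cv2.resize(load('wrist10')['img'][230:290,305:345],(267,400),interpolation=cv2.INTER_CUBIC)
cv2.imwrite('pics/d12.png',np.hstack([a,b]))
num([mw(46.2,-1.1,74.8)],np.pi/2-.251)
```

```text
t 13.82 tcp [0.636  0.0017 0.1096] mould [ 46.5  -0.9 109.6] xdir 1.3197 F [ 0.33  0.37 -1.61] w 17.2 tilt [ 0.  0. -1.]
[-0.0006 -0.0011  0.1162] -0.0
```

View pics/d12.png

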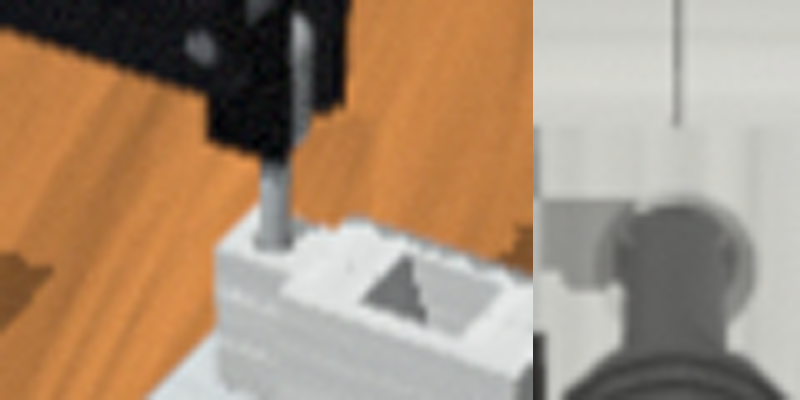

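Emit:
drive_tool --rows '[[[0.001, 0, 0.02, 0, 255], [0.001, 0, 0.04, 0, 255], [0.001, 0, 0.06, 0, 255], [0.001, 0, 0.08, 0, 255], [0.001, 0, 0.095, 0, 255], [0.001, 0, 0.1, 0, 255], [0.001, 0, 0.1, 0, 255]]]'

```text
time: 14.7
position: [0.6361, 0.002, 0.0797]
tool_rot: [2.482, 1.926, 0.0]
ft_force: [-0.7, -0.5, -1.5]
grip_width: 0.197
```

Emit:
drive_tool --rows '[[[0, 0, 0.006, 0, 255], [0, 0, 0.012, 0, 255], [0, 0, 0.015, 0, 255], [0, 0, 0.015, 0, 255]]]'

```text
time: 15.2
position: [0.636, 0.002, 0.0751]
tool_rot: [-2.482, -1.926, 0.0]
ft_force: [0.1, -0.5, -0.7]
grip_width: 0.194
```

Run:
```python
from h import *
for n in('side','wrist'): grab(n,n+'11')
a=cv2.resize(load('side11')['img'][170:250,280:360],(400,400),interpolation=cv2.INTER_CUBIC)
b=cv2.resize(load('wrist11')['img'][200:320,265:385],(400,400),interpolation=cv2.INTER_CUBIC)
cv2.imwrite('pics/d13.png',np.hstack([a,b]))
num([mw(46.5,-.7,74.8)],np.pi/2-.251)
```

```text
t 15.3 tcp [0.6361 0.002  0.0752] mould [46.5 -0.6 75.2] xdir 1.3196 F [-0.59 -0.84 -1.26] w 17.1 tilt [ 0.  0. -1.]
[-0.0003 -0.0001  0.0014] -0.0
```

View pics/d13.png

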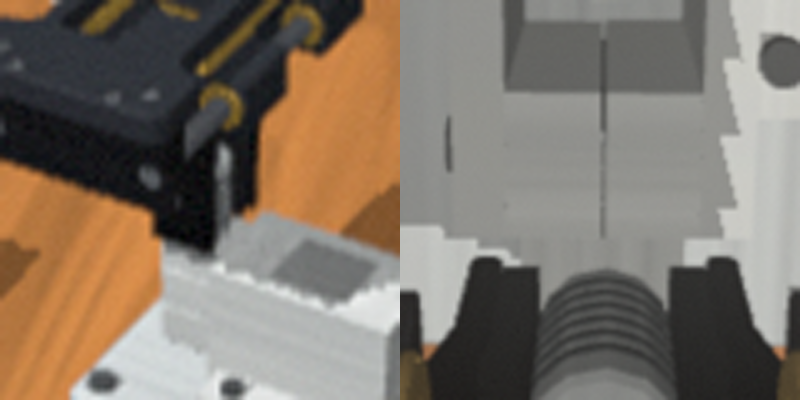

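Emit:
drive_tool --rows '[[[0, 0, 0.003, 0, 255], [0, 0, 0.005, 0, 255], [0, 0, 0.005, 0, 255]]]'

```text
time: 15.68
position: [0.6363, 0.0019, 0.0748]
tool_rot: [-2.482, -1.926, -0.001]
ft_force: [-1.7, 0.1, 5.7]
grip_width: 0.193
```

Emit:
drive_tool --rows '[[[0, 0, 0, 0, 200], [0, 0, 0, 0, 130], [0, 0, 0, 0, 130], [0, 0, 0, 0, 130], [0, 0, 0, 0, 130], [0, 0, -0.08, 0, 60], [0, 0, -0.2, 0, 0], [0, 0, -0.3, 0, 0], [0, -0.1, -0.3, 0, 0], [0, -0.25, -0.3, 0, 0], [0, -0.25, -0.3, 0, 0], [0, -0.25, -0.3, 0, 0]]]'

```text
time: 17.18
position: [0.5641, 0.0206, 0.1642]
tool_rot: [2.481, 1.926, 0.002]
ft_force: [0.3, -0.3, 0.5]
grip_width: 0.991
```

Run:
```python
from h import *
for n in('side','wrist','top'): grab(n,n+'12')
a=cv2.resize(load('side12')['img'][180:280,280:400],(480,400),interpolation=cv2.INTER_CUBIC)
b=cv2.resize(load('wrist12')['img'][160:360,230:390],(320,400),interpolation=cv2.INTER_CUBIC)
cv2.imwrite('pics/d14.png',np.hstack([a,b]))
num([mw(-5,-1,110),mw(-5,-1,47)],np.pi/2-.251)
```

```text
t 17.32 tcp [0.5645 0.0202 0.1638] mould [-27.4  -0.8 163.8] xdir 1.319 F [0.75 0.31 0.29] w 86.8 tilt [ 0.001 -0.001 -1.   ]
[-0.0006  0.0745  0.1796] -0.0003
[-0.0005  0.0743  0.3896] -0.0003
```

View pics/d14.png

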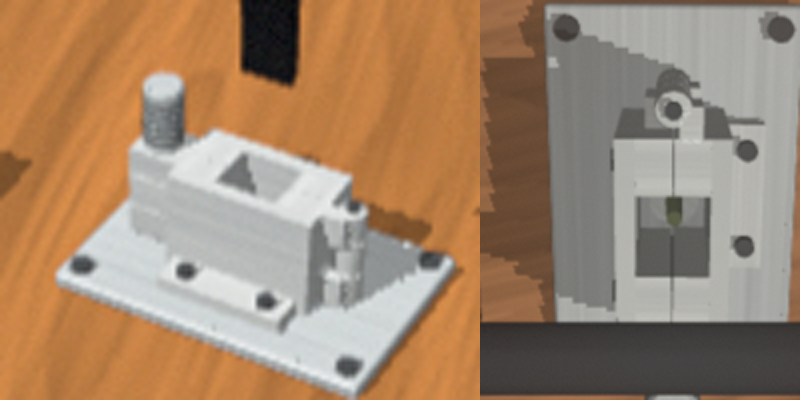

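View pics/wrist12.png

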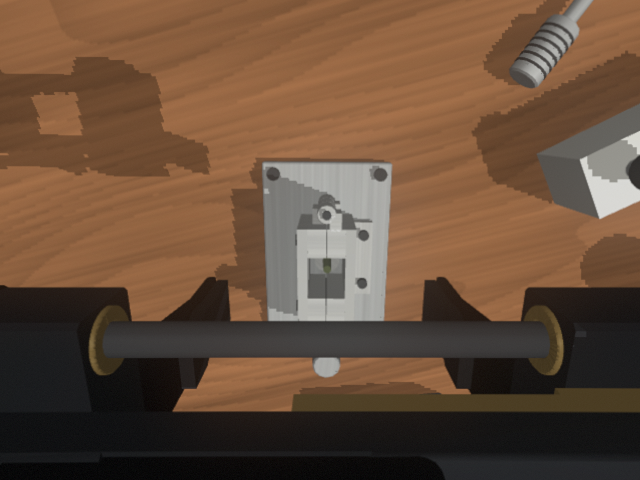

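Emit:
drive_tool --rows '[[[0, 0.074, 0, 0, 0], [0, 0.074, 0.1, 0, 0], [0, 0.074, 0.2, 0, 0], [0, 0.074, 0.3, 0, 0], [0, 0.074, 0.36, 0, 0], [0, 0.074, 0.388, 0, 0], [0, 0.074, 0.388, 0, 0], [0, 0.074, 0.388, 0, 0]]]' --grip_force 20

```text
time: 18.32
position: [0.5859, 0.0151, 0.0484]
tool_rot: [2.481, 1.925, 0.003]
ft_force: [0.0, 0.3, -0.0]
grip_width: 1.003
```

Run:
```python
from h import *
num([mw(-5,-.7,47)],np.pi/2-.251)
```

```text
t 18.32 tcp [0.5859 0.0151 0.0484] mould [-5.4 -0.4 48.4] xdir 1.3196 F [ 0.04  0.28 -0.03] w 87.2 tilt [ 0.002  0.    -1.   ]
[-0.0011  0.0013  0.0045] -0.0
```

Emit:
drive_tool --rows '[[[-0.001, 0, 0.002, 0, 60], [-0.001, 0, 0.002, 0, 110], [-0.001, 0, 0.002, 0, 160], [-0.001, 0, 0.002, 0, 255], [-0.001, 0, 0.002, 0, 255], [-0.001, 0, 0.002, 0, 255], [-0.001, 0, 0.002, 0, 255], [-0.001, 0, 0.002, 0, 255]]]' --grip_force 35

```text
time: 19.32
position: [0.585, 0.0153, 0.0467]
tool_rot: [-2.482, -1.926, -0.001]
ft_force: [0.9, 1.9, -0.5]
grip_width: 0.455
```

Run:
```python
from h import *
for n in('side','wrist','top'): grab(n,n+'13')
a=cv2.resize(load('side13')['img'][180:280,280:400],(480,400),interpolation=cv2.INTER_CUBIC)
b=cv2.resize(load('wrist13')['img'][140:400,225:433],(320,400),interpolation=cv2.INTER_CUBIC)
cv2.imwrite('pics/d15.png',np.hstack([a,b]))
num([mw(-5,-.7,47)],np.pi/2-.251)
```

```text
t 19.48 tcp [0.585  0.0153 0.0467] mould [-6.3 -0.3 46.7] xdir 1.3199 F [ 1.03  2.47 -0.62] w 39.7 tilt [ 0.     0.001 -1.   ]
[-0.0012  0.0044 -0.0011] 0.0
```

View pics/d15.png

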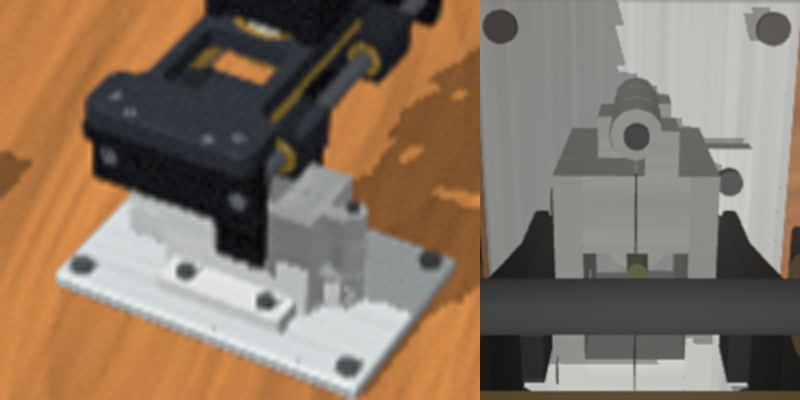

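The opening of 39.7 mm matches the 40 mm of the two shut halves. The net wrist force is small and the stem is still upright, so I'm handing in.

Run:
```python
from h import *
print(ctrl.close_job())
```

```text
the job is handed in; nothing more can be done
None
```

I shut the mould, put the locking pin home, let go of it and handed the job in at about 19.5 s, still squeezing the two halves together. No verdict was reported, so these are my own last checks.

- **Shutting:** I pushed the swinging half until it stopped. The push force rose to about 9 N with no further movement, and the pictures show the halves meeting.
- **Pin:** I took the smaller grey pin from the block and corrected an error of about 2 mm over the hole from the side and wrist pictures. I lowered it until it seated at the expected height with about 6 N, then let go. A side picture afterwards shows the head on the top lug and the pin upright.
- **Final hold:** The set grip is 35 N, with an opening of 39.7 mm across the 40 mm mould. The grasp point is about 6 mm from mid-mould along x and about 52 mm high, and the net wrist force is about 3 N. The stem still stands in the cavity.

**Not confirmed:** the gripper hid the pin in the final pictures, so its last position rests on the side picture taken just before the squeeze. I had no direct reading of the gate angle or of the force on each half. The camera estimates of the hole position differed by 1–2 mm. I did not measure the ejector, jar, box or dishes again at the end; I saw no contact with any of them.

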